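Slide a figurine along its display stand until its foot drops into the recess

ROBOT

A 7-joint arm with a two-finger parallel gripper is mounted at the origin on the work surface. World frame = base frame: x ahead of the robot, y to its left, z up, the work surface at z = 0. Lengths are in m, angles in rad, forces in N, time in s.
With the tool pointing down it reaches from about 0.425 to 0.875 m from the base axis. Payload 4.7 kg.
Tool frame: the origin (TCP) lies midway between the tips of the shut fingers; the grasp point (between the pads) lies 19 mm behind it; z points along the fingers, y is the line along which they close (so a half turn about z gives the same grasp; the last joint's range is limited). The gripper opens to 85 mm and grips with 20 to 120 N. Pads are 22 mm wide; open, the fingers measure 114 mm over their backs; the gripper's body (76 mm by 85 mm) begins 54 mm behind the grasp point. The pads swing forward as they close: fully open they stand 13 mm farther back than shut.
Start: joints at [-1.23, 0.321, -0.07, 1.45, 0.023, 1.371, -0.057], TCP at [0.209, 0.616, 0.231] pointing down, gripper open.
Joint ranges: [-2.86, 2.86], [-0.3, 2.09], [-1.38, 1.24], [0.06, 2.45], [-1.56, 4.7], [0.09, 2.05], [-2.69, 2.69]. Speed limits (rad/s): [2.57, 2.57, 3.14, 3.14, 3.14, 3.14, 3.14].

INTERFACE

Orientations are given as [roll, pitch, yaw] about the fixed x, y, z axes, in that order (R = Rz(yaw) Ry(pitch) Rx(roll)).
In Python, from plant import env gives the robot as it stands.
- The arm moves only by the tool send_rows, never from a script. Its argument "targets" is a list of rows, each a list of 6 numbers: the shift along the tool's x, y, z in mm, then the turn, a rotation vector about the tool's x, y, z in rad. In form: [[dx, dy, dz, ax, ay, az], ...]. A call has 1 to 10 rows; each row is the pose to reach, as a shift and turn from the pose commanded when the call began, along the tool's axes at that moment; what a row does not reach only later rows make up. A row lasts 1/10 s, in which the tool goes at most 50 mm and 8.59 degrees, less where a joint would pass 70% of its speed; a pose out of reach is approached as far as the arm can. A call with a gripper value outside its range is refused whole. "claw" is the closure, from 0 (fully open) to 1 (shut), set as the call begins (left out, the last holds). The fingers move at their own pace and stop on an object; "grip_force" is the grip in N (left out, the last holds). Time passes only in rows, so rows that repeat a pose let the fingers close. It gives the time, the measured TCP pose, the force, the opening and the grip force at its end, in the units of the state.
- env.get_obs(): the state, without advancing time (a new reading comes with each control period).
- env.snapshot(name): name is "scene" or "side" or "wrist"; returns the picture (420x560x3 uint8, red, green, blue); there is no depth.
- env.get_calibration(name): a dict with "fx", "fy", "cx", "cy" (pixels), "rvec" (rotation vector, rad) and "tvec" (3), from world to camera coordinates, as OpenCV has them; the wrist camera has in their place "T_tool_cam" (4x4, takes a point from camera to tool coordinates, whose origin is the TCP and whose axes are the flange's). Camera axes: x right, y down, z forward; pixel columns grow to the right and rows downward; lengths in m; the calibration is good to about 2 mm. A picture is of the moment at which its call begins: read the wrist's pose just before it. get_calibration takes no time and is no camera call.
- env.close_job(): hands the job in; it is judged then, once.
The state is a dict: "time_s": time; "joint_pos": joint angles; "qd": joint speeds; "effort": joint torques, N m; "tcp_pos": TCP position; "tool_rot": TCP orientation; "wrist_force": force on the tool from outside, world axes, zero at the start; "wrist_torque": the same for the moment, N m; "width": opening from 0.0 (shut) to 1.0 (fully open); "gripper_force": force on a finger pad.
Only numpy, scipy, OpenCV 4.12 (cv2) and the standard library are available. Lean on these libraries where they do the work, as an engineer would, in place of code of your own. Each camera call takes 0.05 s, during which the arm holds its last target. There are 200 camera calls.

TASK

Mount the square-footed clay figurine on the wooden display stand: set it down gently on the top plate near one end of the stand, then slide it along the back rail, keeping it on the plate and never carrying it through the air over the stand's middle, until its foot drops into the square recess and sits flat on the bottom. The clay is fragile, so never push it hard against the stand or tip it over; let go when it is seated and leave the other things on the bench where they are.

Things in the scene. Friction and masses are not known exactly. Their poses are not given: they have to be found in the camera images.
- figurine: Clay figurine to be mounted, 83 mm tall, 150 to 290 g. Origin at the centre of the underside of its square wooden foot, 72 x 72 mm and 10 mm thick, sides along its x and y; z is up. On the foot stands a flat-sided robe, above it a round head (25 mm) with a hat (31 mm across, rim 74 mm and top 83 mm above the origin). The foot fits the recess at any quarter turn.
- figurine_robe (a point): Middle of the figurine's robe, 34 mm above the underside of the foot. The robe is the place to grip: 34 mm along x, 26 mm along y, flat-sided, from 10 to 58 mm above the underside. Axes as the figurine's.
- stand: Wooden display stand fixed to the bench, 350 mm long (its y), 124 mm deep (its x). Origin at the centre of its underside. A dark base, top 18 mm up, carries a light top plate 6 mm thick with a square recess through it; a dark back rail runs along its +x side. Foot on plate: figurine origin 24 mm up; seated in the recess: 18 mm up.
- stand_top (a point): Middle of the stand, at the height of the top plate's upper face, 24 mm above the stand's origin; axes as the stand's. The plate is 320 mm long, from x = -62 mm to the rail at x = +46 mm; its ends shift with the recess. With the foot's centre 95 to 100 mm from here along y, near an end, the whole foot is on the plate.
- stand_rail (a point): Middle of the upper front edge of the back rail, at x = +46 mm, 44 mm above the stand's origin. The rail's front face is upright, runs the full length along y and stands 20 mm above the top plate; it is also the back wall of the recess.
- recess_zone (a point): Middle of the zone where the recess may be, on its floor, 18 mm above the stand's origin, 37.5 mm in front of the rail. The recess is 75 x 75 mm and 6 mm deep. The plate was clamped with an unmeasured shift: the recess's true centre lies anywhere within 25 mm of this point along y, either way. The plate holds firm when the figurine slides.
- round_figurine: Bystander: another clay figurine on a round wooden foot 88 mm across, too big for the recess, 85 mm tall. Origin under its centre.
- glue_bottle: Bystander: white glue bottle, 52 mm across, 130 mm tall. Origin under its centre.
- paint_jar: Bystander: low glass jar, 56 mm across, 55 mm tall. Origin under its centre.
- brush_cup: Bystander: white ceramic cup, 64 mm across, 80 mm tall. Origin under its centre.

How it is judged:
By the outcome, as a careful person would: the job done as asked, in the order asked, and still so for the second after the job is handed in, with the robot touching nothing.
It also fails if it takes over 67 s, if anything falls off the work surface, if the arm or the gripper's body presses on something with over 40 N, if the wrist force passes 120 N, or if a joint passes its speed limit or range.

## Working session

There is one attempt and no reset: what is moved stays moved. The work goes in short steps, Python scripts to look and compute and a tool call to move; the robot and the scene stay as the last step left them, time stands still between calls to the robot, and variables do not carry over. Pictures are saved under pics/ and viewed, at most 10 in all, crops included, and the job is handed in when it is done.

Besides the shell and the picture viewer there is one more tool, called after "Call:" as name(argument=value, ...) on one line, values as JSON. send_rows: Moves the arm, as the interface text tells. Its arguments: {"type":"object","properties":{"targets":{"type":"array"},"claw":{"type":"number"},"grip_force":{"type":"number"}},"required":["targets"]}

```bash
mkdir -p pics; ls; python3 - <<'E'
from plant import env
import cv2,numpy as np
o=env.get_obs();print({k:np.round(v,4).tolist() for k,v in o.items()})
for n in("scene","side","wrist"):
    cv2.imwrite(f"pics/{n}0.png",env.snapshot(n)[:,:,::-1])
    c=env.get_calibration(n);print(n,{k:np.round(v,4).tolist() for k,v in c.items()})
a=cv2.imread("pics/scene0.png")
E
```

```text
pics
{'time_s': 0.0, 'joint_pos': [-1.2299, 0.3218, -0.0701, 1.4517, 0.0226, 1.3708, -0.0569], 'qd': [0.0008, -0.0004, -0.0022, -0.0005, -0.0005, 0.001, 0.0004], 'effort': [-0.0004, -49.3586, -0.3822, -31.4337, 0.013, 0.0113, 0.0], 'tcp_pos': [0.2085, 0.6151, 0.2302], 'tool_rot': [-3.1396, 0.0001, 2.8148], 'wrist_force': [-0.0094, 0.1768, -0.8027], 'wrist_torque': [0.0286, 0.0262, -0.0284], 'gripper_force': 0.0, 'width': 0.9957}
scene {'fx': 403.8595, 'fy': 403.8595, 'cx': 286.5059, 'cy': 212.5809, 'rvec': [0.6328, 2.7093, -1.0301], 'tvec': [0.4841, -0.1592, 1.206]}
side {'fx': 396.0501, 'fy': 396.0501, 'cx': 280.2469, 'cy': 209.8057, 'rvec': [0.1083, -2.9227, 1.0737], 'tvec': [0.5501, 0.0717, 1.0646]}
wrist {'fx': 325.9893, 'fy': 325.9893, 'cx': 278.0631, 'cy': 211.2846, 'T_tool_cam': [[0.0005, -0.9492, -0.3147, 0.0821], [1.0, 0.0004, 0.0003, -0.0011], [-0.0002, -0.3147, 0.9492, -0.1419], [0.0, 0.0, 0.0, 1.0]]}
```

View pics/scene0.png

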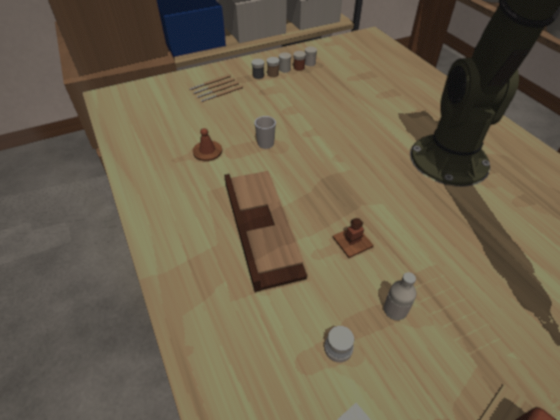

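View pics/side0.png

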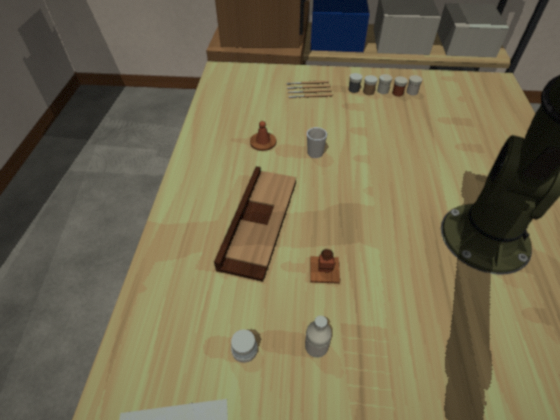

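Scene view: the stand lies near (262,230), with the rail on its left side. The square-footed figurine is at (353,240), the round one at (207,145), the cup at (265,132), the bottle at (400,297) and the jar at (340,343). In the side view the stand is at (258,222) and the figurine at (325,268). Next I'll enlarge both for corner picking.

```bash
cat > h.py <<'E'
import cv2,numpy as np
from scipy.spatial.transform import Rotation as R
from plant import env
def ray(n,uv,T=None):
    c=env.get_calibration(n); d=np.array([(uv[0]-c['cx'])/c['fx'],(uv[1]-c['cy'])/c['fy'],1.])
    if n=='wrist':
        M=T@np.array(c['T_tool_cam']); return M[:3,3],M[:3,:3]@d
    Q=cv2.Rodrigues(np.array(c['rvec'],float))[0]; return -Q.T@np.array(c['tvec']),Q.T@d
def plane(n,uv,z,T=None):
    p,d=ray(n,uv,T); return p+d*(z-p[2])/d[2]
def proj(n,X,T=None):
    c=env.get_calibration(n)
    if n=='wrist':
        M=np.linalg.inv(T@np.array(c['T_tool_cam'])); x=M[:3,:3]@X+M[:3,3]
    else: x=cv2.Rodrigues(np.array(c['rvec'],float))[0]@X+np.array(c['tvec'])
    return np.array([c['fx']*x[0]/x[2]+c['cx'],c['fy']*x[1]/x[2]+c['cy']])
def toolT(o):
    T=np.eye(4);T[:3,:3]=R.from_euler('xyz',o['tool_rot']).as_matrix();T[:3,3]=o['tcp_pos'];return T
E
python3 - <<'E'
import cv2,numpy as np
a=cv2.imread('pics/scene0.png')[165:295,215:385];b=cv2.imread('pics/side0.png')[160:290,205:355]
b=cv2.copyMakeBorder(b,0,0,0,20,0)
f=lambda i:cv2.resize(cv2.convertScaleAbs(i,alpha=1.5),None,fx=4,fy=4,interpolation=cv2.INTER_CUBIC)
cv2.imwrite('pics/c1.png',f(a));cv2.imwrite('pics/c2.png',f(b))
E
```

```text
(no output)
```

View pics/c1.png

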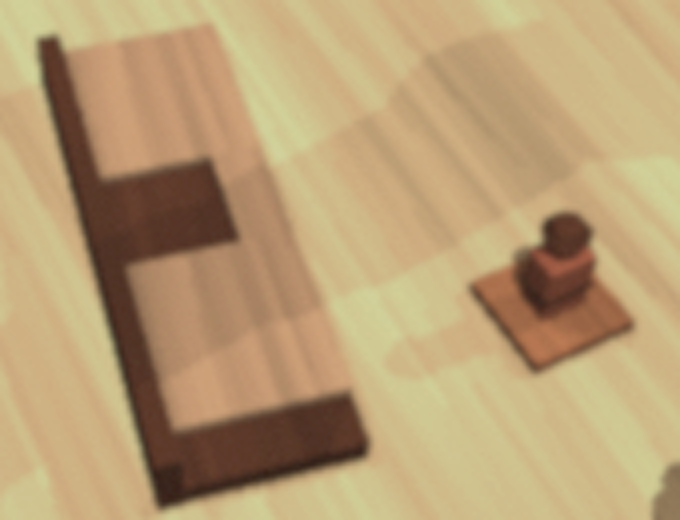

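View pics/c2.png

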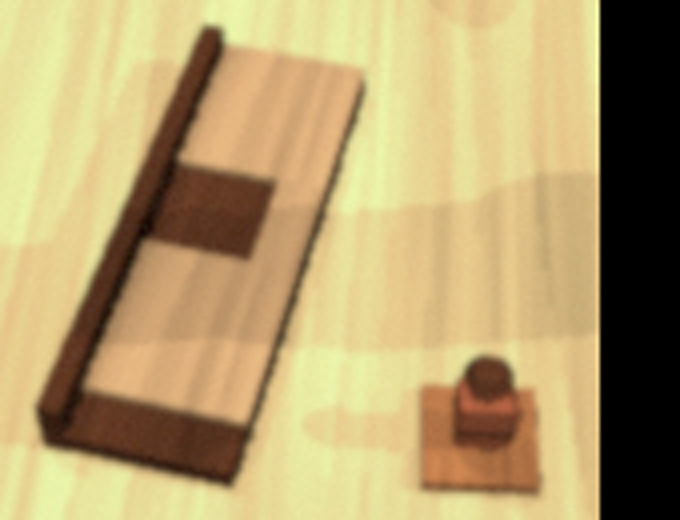

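Both crops show the plate corners, the recess's front corners and the foot corners clearly. I'll cast those.

```bash
python3 - <<'E'
from h import *
S=lambda u,v:((u+.5)/4-.5+215,(v+.5)/4-.5+165); D=lambda u,v:((u+.5)/4-.5+205,(v+.5)/4-.5+160)
P={'farfront':((212,25),(363,70),.024),'nearfront':((348,393),(248,427),.024),'nearrail':((173,432),(85,390),.024),
'rec_far':((212,158),(274,180),.024),'rec_near':((238,240),(249,258),.024)}
r=lambda x:np.round(x,4)
for k,(s,d,z) in P.items(): print(k,r(plane('scene',S(*s),z)),r(plane('side',D(*d),z)))
for s in((472,287),(537,364),(633,322)):print('footS',r(plane('scene',S(*s),.01)))
for s in((422,387),(538,388),(538,487),(422,486)):print('footD',r(plane('side',D(*s),.01)))
# bystanders rough
for n,l in(('scene',dict(round=(207,151),cup=(265,143),bottle=(398,312),jar=(341,352))),('side',dict(round=(263,142),cup=(316,152),bottle=(317,348),jar=(244,352)))):
  for k,v in l.items():print(n,k,r(plane(n,v,0)))
E
```

```text
farfront [ 0.5183 -0.1644  0.024 ] [ 0.5187 -0.1633  0.024 ]
nearfront [0.5785 0.1511 0.024 ] [0.574 0.152 0.024]
nearrail [0.6787 0.1313 0.024 ] [0.6785 0.1325 0.024 ]
rec_far [ 0.5714 -0.0492  0.024 ] [ 0.5753 -0.0504  0.024 ]
rec_near [0.586  0.0206 0.024 ] [0.5861 0.02   0.024 ]
footS [0.4681 0.1069 0.01  ]
footS [0.4634 0.1736 0.01  ]
footS [0.3945 0.1728 0.01  ]
footD [0.4673 0.1053 0.01  ]
footD [0.3934 0.1006 0.01  ]
footD [0.395  0.1727 0.01  ]
footD [0.4654 0.1773 0.01  ]
scene round [ 0.6351 -0.3486  0.    ]
scene cup [ 0.4617 -0.3076  0.    ]
scene bottle [0.4434 0.3407 0.    ]
scene jar [0.6001 0.3617 0.    ]
side round [ 0.6348 -0.3441  0.    ]
side cup [ 0.4581 -0.3072  0.    ]
side bottle [0.4457 0.3373 0.    ]
side jar [0.6042 0.3579 0.    ]
```

View pics/wrist0.png

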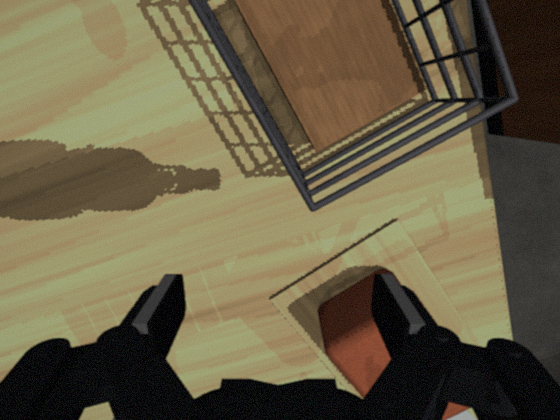

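Call:
send_rows(targets=[[-363, -380, 60, 0, 0, -0.37], [-363, -380, 60, 0, 0, -0.37], [-363, -380, 60, 0, 0, -0.37], [-363, -380, 60, 0, 0, -0.37], [-363, -380, 60, 0, 0, -0.37], [-363, -380, 60, 0, 0, -0.37], [-363, -380, 60, 0, 0, -0.37], [-363, -380, 60, 0, 0, -0.37], [-363, -380, 60, 0, 0, -0.37], [-363, -380, 60, 0, 0, -0.37]], claw=0)

```text
time_s: 1.15
tcp_pos: [0.4187, 0.1633, 0.1745]
tool_rot: [3.141, 0.0, -3.098]
wrist_force: [1.3, -0.0, 1.2]
width: 0.998
gripper_force: 0.0
```

Call:
send_rows(targets=[[0, 0, 0, 0, 0, 0], [0, 0, 0, 0, 0, 0], [0, 0, 0, 0, 0, 0]])

```text
time_s: 1.45
tcp_pos: [0.4179, 0.1664, 0.1746]
tool_rot: [3.141, -0.0, -3.097]
wrist_force: [0.2, 0.1, -0.6]
width: 0.998
gripper_force: 0.0
```

Call:
send_rows(targets=[[-11, -27, 25, 0, 0, 0], [-11, -27, 25, 0, 0, 0], [-11, -27, 25, 0, 0, 0], [-11, -27, 25, 0, 0, 0]])

```text
time_s: 1.85
tcp_pos: [0.4303, 0.1404, 0.15]
tool_rot: [3.141, 0.001, -3.096]
wrist_force: [-0.1, -0.1, -0.3]
width: 1.005
gripper_force: 0.0
```

```bash
python3 - <<'E'
from h import *
o=env.get_obs();T=toolT(o);np.save('T1.npy',T);print(T.round(4).tolist())
cv2.imwrite('pics/w1.png',env.snapshot('wrist')[:,:,::-1])
E
```

```text
[[-0.999, -0.0456, 0.0005, 0.4303], [-0.0456, 0.999, 0.0006, 0.1404], [-0.0005, 0.0006, -1.0, 0.15], [0.0, 0.0, 0.0, 1.0]]
```

View pics/w1.png

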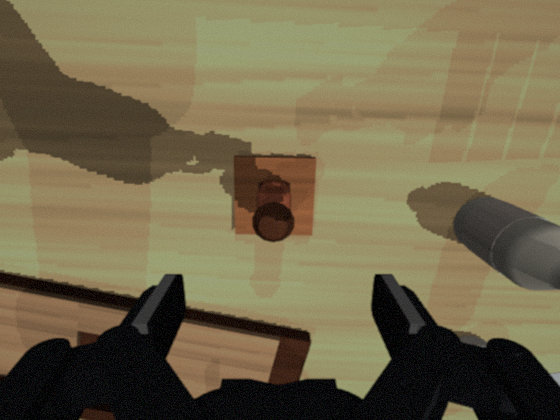

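The foot's top face spans pixel corners (234,157), (316,157), (314,235), and the hat is at (273,222). The robe is about 34 px wide across the closing direction, so its 26 mm sides face the fingers.

```bash
python3 - <<'E'
from h import *
T=np.load('T1.npy')
for uv,z in(((234,156),.01),((316,157),.01),((314,235),.01),((273,222),.08),((257,186),.058),((291,186),.058)):print(uv,plane('wrist',uv,z,T).round(4))
# stand base ends: near-end edge of base & rail
S=lambda u,v:((u+.5)/4-.5+215,(v+.5)/4-.5+165); D=lambda u,v:((u+.5)/4-.5+205,(v+.5)/4-.5+160)
t=-.182;X=np.array([np.cos(t),np.sin(t)]);Y=np.array([-X[1],X[0]]);c=np.array([.6168,-.019])
def sf(n,p,z):
    q=plane(n,p,z)[:2]-c;print(n,z,(q@X).round(4),(q@Y).round(4))
sf('scene',S(366,440),.018);sf('side',D(236,470),.018);sf('wrist' if 0 else 'side',D(212,28),.044);sf('scene',S(48,38),.044);sf('side',D(55,410),.044)
sf('scene',S(166,472),.044)
for uv,z in(((309,334),.018),((278,337),.024)):
    q=plane('wrist',uv,z,T)[:2]-c;print('w',(q@X).round(4),(q@Y).round(4))
E
```

```text
(234, 156) [0.3931 0.1002 0.01  ]
(316, 157) [0.3907 0.171  0.01  ]
(314, 235) [0.4633 0.1751 0.01  ]
(273, 222) [0.4263 0.1362 0.08  ]
(257, 186) [0.4067 0.1233 0.058 ]
(291, 186) [0.4056 0.1483 0.058 ]
scene 0.018 -0.0701 0.1896
side 0.018 -0.0732 0.1881
side 0.044 0.0442 -0.1545
scene 0.044 0.044 -0.1561
side 0.044 0.0395 0.1904
scene 0.044 0.0454 0.1957
w -0.0834 0.1846
w -0.0775 0.1538
```

Call:
send_rows(targets=[[2, -3, 35, 0, 0, 0], [2, -3, 80, 0, 0, 0], [2, -3, 115, 0, 0, 0], [2, -3, 130, 0, 0, 0], [2, -3, 132, 0, 0, 0], [2, -3, 132, 0, 0, 0]])

```text
time_s: 2.5
tcp_pos: [0.429, 0.1365, 0.0181]
tool_rot: [3.141, 0.0, -3.097]
wrist_force: [0.5, 1.0, -0.3]
width: 1.006
gripper_force: 0.0
```

Call:
send_rows(targets=[[0, 0, 0, 0, 0, 0], [0, 0, 0, 0, 0, 0], [0, 0, 0, 0, 0, 0], [0, 0, 0, 0, 0, 0], [0, 0, 0, 0, 0, 0], [0, 0, 0, 0, 0, 0], [0, 0, 0, 0, 0, 0], [0, 0, 0, 0, 0, 0]], claw=1, grip_force=25)

```text
time_s: 3.3
tcp_pos: [0.4292, 0.1359, 0.0183]
tool_rot: [3.141, 0.001, -3.098]
wrist_force: [-0.8, 0.2, 5.9]
width: 0.301
gripper_force: 25.9
```

Call:
send_rows(targets=[[0, 0, -15, 0, 0, 0], [0, 0, -45, 0, 0, 0], [0, 0, -80, 0, 0, 0], [-30, -8, -80, 0, 0, 0.08], [-70, -19, -80, 0, 0, 0.16], [-115, -30, -80, 0, 0, 0.227], [-155, -41, -80, 0, 0, 0.227], [-185, -48, -80, 0, 0, 0.227], [-200, -51.5, -80, 0, 0, 0.227], [-200, -51.5, -80, 0, 0, 0.227]], grip_force=35)

```text
time_s: 4.3
tcp_pos: [0.6319, 0.0914, 0.0963]
tool_rot: [-3.14, -0.0, 2.956]
wrist_force: [-0.6, 0.2, -1.1]
width: 0.301
gripper_force: 34.9
```

Call:
send_rows(targets=[[0, 0, 0, 0, 0, 0], [0, 0, 0, 0, 0, 0], [0, 0, 0, 0, 0, 0]])

```text
time_s: 4.6
tcp_pos: [0.6297, 0.0935, 0.0976]
tool_rot: [3.141, -0.001, 2.959]
wrist_force: [0.5, 0.3, -2.1]
width: 0.3
gripper_force: 34.9
```

```bash
python3 - <<'E'
from h import *
o=env.get_obs();T=toolT(o);np.save('T2.npy',T);print(o['tcp_pos'],o['tool_rot'],o['wrist_force'])
w=env.snapshot('wrist')[:,:,::-1];s=env.snapshot('side')[:,:,::-1]
cv2.imwrite('pics/w2.png',w);cv2.imwrite('pics/s2.png',s)
a=cv2.convertScaleAbs(w,alpha=1.3)[:,60:500]; b=cv2.resize(s[140:280,195:315],None,fx=3,fy=3,interpolation=cv2.INTER_CUBIC)
cv2.imwrite('pics/m2.png',np.hstack([a,b]))
E
```

```text
[0.62969558 0.09347939 0.09758848] [ 3.14112420e+00 -7.93695629e-04  2.95867233e+00] [ 0.51059662  0.2693552  -2.12969893]
```

View pics/m2.png

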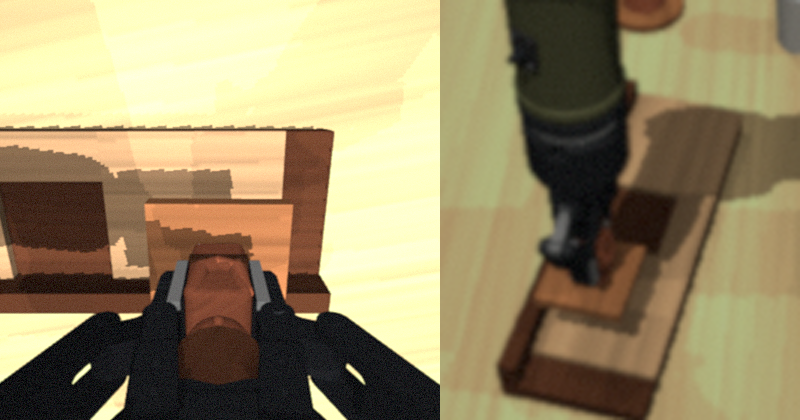

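The figurine is held, with its foot's front edge at about (147,200) to (292,205) in the crop (+60 in u). The recess's front corners are at (2,182) and (102,182), the plate end is at (284,131), and the rail's top front edge is at v≈293. I'll refine these with line fits and cast them.

```bash
python3 - <<'E'
from h import *
T=np.load('T2.npy');w=cv2.imread('pics/w2.png');g=cv2.GaussianBlur(w,(3,3),0).astype(float)
def vedge(u0,u1,v0,v1,ch,sgn):  # strongest vertical-gradient edge per column, robust line
    G=np.diff(g[v0:v1,u0:u1,ch],axis=0)*sgn; v=v0+.5+G.argmax(0);u=np.arange(u0,u1)
    l=cv2.fitLine(np.c_[u,v].astype(np.float32),cv2.DIST_HUBER,0,.01,.01).ravel()
    f=lambda x:(x,l[3]+(x-l[2])*l[1]/l[0]);return f(u0),f(u1),np.median(abs(v-[f(x)[1] for x in u])).round(2)
def rep(n,a,z):
    p,q=plane('wrist',a[0],z,T),plane('wrist',a[1],z,T);d=(q-p)[:2]
    print(n,np.round(a[0],1),np.round(a[1],1),a[2],p.round(4),q.round(4),'yaw',np.arctan2(-d[0],d[1]).round(4))
    return p,q
fz=T[2,3]-.0183
rep('foot front top',vedge(212,348,192,215,0,-1),fz+.01)
rep('recess front',vedge(66,158,174,190,2,-1),.024)
rep('plate front',vedge(180,330,122,140,0,-1),.024)
rep('rail top front',vedge(62,180,284,302,2,1),.044)
h=lambda u0,u1,v0,v1,sgn:np.median(u0+.5+(np.diff(g[v0:v1,u0:u1,2],axis=1)*sgn).argmax(1))
for n,a,z in(('plate end @v150',(h(330,360,145,155,-1),150),.024),('rec +y side @v250',(h(155,180,225,255,1),240),.024),('footL@215',(h(195,215,212,225,1),218),fz+.01),('footR@215',(h(340,362,212,225,-1),218),fz+.01)):
    print(n,a,plane('wrist',a,z,T).round(4))
E
```

```text
foot front top [212.  198.5] [348.  198.5] 0.0 [0.5856 0.0685 0.0893] [0.5974 0.1327 0.0893] yaw -0.1827
recess front [ 66.  181.5] [158.  181.5] 0.0 [ 0.572  -0.0424  0.024 ] [0.5833 0.0187 0.024 ] yaw -0.1827
plate front [180. 127.] [330.  126.4] 0.94 [0.5515 0.0431 0.024 ] [0.5686 0.1378 0.024 ] yaw -0.1783
rail top front [ 62.  293.5] [180.  293.5] 0.0 [ 0.644  -0.0614  0.044 ] [0.6588 0.0185 0.044 ] yaw -0.183
plate end @v150 (np.float64(344.5), 150) [0.5852 0.1452 0.024 ]
rec +y side @v250 (np.float64(169.5), 240) [0.6261 0.0141 0.024 ]
footL@215 (np.float64(204.5), 218) [0.5946 0.0625 0.0893]
footR@215 (np.float64(351.5), 218) [0.6076 0.1332 0.0893]
```

Call:
send_rows(targets=[[-4, 3, 15, 0, 0, 0], [-4, 3, 32, 0, 0, 0], [-4, 3, 44, 0, 0, 0], [-4, 3, 50, 0, 0, 0], [-4, 3, 52, 0, 0, 0], [-4, 3, 52, 0, 0, 0], [-4, 3, 52, 0, 0, 0]])

```text
time_s: 5.4
tcp_pos: [0.6357, 0.0951, 0.0462]
tool_rot: [3.141, 0.001, 2.958]
wrist_force: [0.3, 0.4, -2.1]
width: 0.297
gripper_force: 35.0
```

Call:
send_rows(targets=[[0, 0, 0.5, 0, 0, 0], [0, 0, 1, 0, 0, 0], [0, 0, 1, 0, 0, 0]])

```text
time_s: 5.7
tcp_pos: [0.6353, 0.0952, 0.0449]
tool_rot: [3.141, 0.0, 2.958]
wrist_force: [0.4, 0.4, -1.3]
width: 0.298
gripper_force: 34.9
```

Call:
send_rows(targets=[[0, 0, 0.5, 0, 0, 0], [0, 0, 1, 0, 0, 0], [0, 0, 1, 0, 0, 0]])

```text
time_s: 6.0
tcp_pos: [0.6351, 0.0951, 0.0435]
tool_rot: [3.142, -0.0, 2.958]
wrist_force: [-0.6, 0.3, -2.1]
width: 0.302
gripper_force: 35.0
```

Call:
send_rows(targets=[[0, 0, 0.5, 0, 0, 0], [0, 0, 1, 0, 0, 0], [0, 0, 1, 0, 0, 0]])

```text
time_s: 6.3
tcp_pos: [0.6351, 0.0951, 0.0425]
tool_rot: [-3.142, -0.0, 2.958]
wrist_force: [-0.8, -0.3, -2.8]
width: 0.302
gripper_force: 34.9
```

Call:
send_rows(targets=[[0, 0, 0.3, 0, 0, 0], [0, 0, 0.7, 0, 0, 0], [0, 0, 0.7, 0, 0, 0]])

```text
time_s: 6.6
tcp_pos: [0.6352, 0.0951, 0.0424]
tool_rot: [3.141, -0.0, 2.958]
wrist_force: [-1.7, -0.0, 2.4]
width: 0.302
gripper_force: 35.4
```

Call:
send_rows(targets=[[-0.7, 0, 0, 0, 0, 0], [-1.4, 0, 0, 0, 0, 0], [-2, 0, 0, 0, 0, 0], [-2, 0, 0, 0, 0, 0]])

```text
time_s: 7.0
tcp_pos: [0.6367, 0.095, 0.0424]
tool_rot: [3.141, -0.001, 2.958]
wrist_force: [-5.2, -0.3, 6.4]
width: 0.3
gripper_force: 36.0
```

Call:
send_rows(targets=[[-0.5, 0, 0, 0, 0, 0], [-1, 0, 0, 0, 0, 0], [-1, 0, 0, 0, 0, 0]])

```text
time_s: 7.3
tcp_pos: [0.6367, 0.095, 0.0425]
tool_rot: [3.141, -0.003, 2.958]
wrist_force: [-7.5, -0.4, 8.1]
width: 0.298
gripper_force: 36.3
```

Call:
send_rows(targets=[[-0.5, 0, 0, 0, 0, 0], [-1, 0, 0, 0, 0, 0], [-1, 0, 0, 0, 0, 0]])

```text
time_s: 7.6
tcp_pos: [0.6368, 0.095, 0.0425]
tool_rot: [3.142, -0.005, 2.959]
wrist_force: [-10.5, 0.1, 12.0]
width: 0.299
gripper_force: 36.6
```

Call:
send_rows(targets=[[1.5, 0, -0.3, 0, 0, 0], [2.2, 0, -0.6, 0, 0, 0], [2.2, 0, -0.6, 0, 0, 0], [2.2, 0, -0.6, 0, 0, 0]])

```text
time_s: 8.0
tcp_pos: [0.6367, 0.095, 0.0424]
tool_rot: [3.141, -0.001, 2.958]
wrist_force: [-3.0, 0.4, 3.4]
width: 0.297
gripper_force: 35.4
```

```bash
python3 - <<'E'
from h import *
o=env.get_obs();T=toolT(o);np.save('T3.npy',T);print(o['tcp_pos'],o['tool_rot'],o['wrist_force'],o['time_s'])
w=env.snapshot('wrist')[:,:,::-1];s=env.snapshot('side')[:,:,::-1]
cv2.imwrite('pics/w3.png',w);cv2.imwrite('pics/s3.png',s)
a=cv2.resize(cv2.convertScaleAbs(w,alpha=1.3)[150:350,140:440],None,fx=2,fy=2)
cv2.imwrite('pics/m3.png',a)
E
```

```text
[0.636696   0.09500129 0.04241567] [ 3.14145440e+00 -6.33800952e-04  2.95810427e+00] [-3.0069766   0.43568424  3.39611044] 8.0
```

View pics/m3.png

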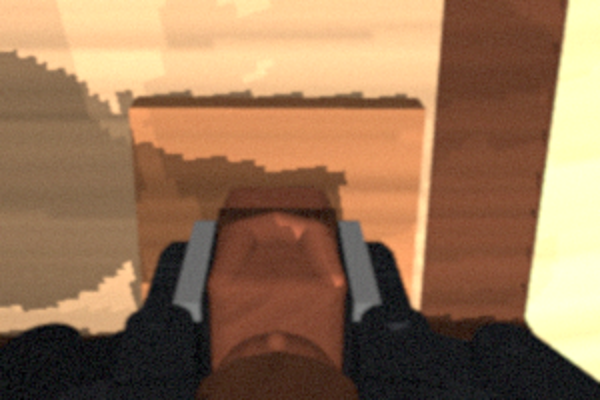

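The foot lies on the plate, square to it. Its front top edge is at about v=203.5 (u 206–351 in the full image), and its right edge is just inside the plate end.

```bash
python3 - <<'E'
from h import *
T=np.load('T3.npy');t=-.1825;X=np.array([np.cos(t),np.sin(t)]);Y=np.array([-X[1],X[0]])
print('tcp',T[:2,3]@X,T[:2,3]@Y)
for n,uv,z in(('fl',(206,203.5),.034),('fr',(351,203.5),.034),('plate end',(357,203.5),.024),('platefront',None,0)):
    if uv: p=plane('wrist',uv,z,T)[:2];print(n,(p@X).round(4),(p@Y).round(4))
g=cv2.GaussianBlur(cv2.imread('pics/w3.png'),(3,3),0).astype(int)
for u in(230,270,310):print(u,g[60:130:3,u,0].tolist(), g[195:210,u,0].tolist())
E
```

```text
tcp 0.6088807598108064 0.208976689431122
fl 0.5725 0.1734
fr 0.5726 0.2433
plate end 0.5756 0.2487
230 [165, 163, 163, 160, 162, 160, 161, 161, 159, 164, 165, 163, 161, 157, 152, 140, 138, 138, 140, 140, 96, 59, 89, 125] [92, 71, 54, 44, 37, 34, 34, 38, 49, 62, 71, 73, 73, 72, 72]
270 [160, 159, 159, 160, 158, 159, 161, 164, 163, 162, 157, 156, 152, 150, 143, 138, 140, 141, 139, 138, 135, 61, 88, 127] [108, 105, 90, 62, 39, 32, 31, 33, 44, 60, 70, 73, 74, 72, 72]
310 [158, 158, 159, 159, 162, 162, 160, 156, 155, 153, 151, 149, 150, 150, 150, 146, 140, 136, 136, 135, 96, 58, 84, 124] [107, 93, 69, 48, 38, 35, 36, 38, 46, 60, 71, 74, 73, 72, 71]
```

Call:
send_rows(targets=[[0.8, -1, 0, 0, 0, 0], [0.8, -4, 0, 0, 0, 0], [0.8, -8, 0, 0, 0, 0], [0.8, -13, 0, 0, 0, 0], [0.8, -18, 0, 0, 0, 0], [0.8, -23, 0, 0, 0, 0], [0.8, -27, 0, 0, 0, 0], [0.8, -29, 0, 0, 0, 0], [0.8, -30, 0, 0, 0, 0]])

```text
time_s: 9.0
tcp_pos: [0.6306, 0.0649, 0.0425]
tool_rot: [-3.141, -0.0, 2.957]
wrist_force: [0.6, -0.6, -1.6]
width: 0.296
gripper_force: 34.9
```

Call:
send_rows(targets=[[0, -1, 0.4, 0, 0, 0], [0, -4, 0.4, 0, 0, 0], [0, -8, 0.4, 0, 0, 0], [0, -13, 0.4, 0, 0, 0], [0, -18, 0.4, 0, 0, 0], [0, -23, 0.4, 0, 0, 0], [0, -27, 0.4, 0, 0, 0], [0, -29, 0.4, 0, 0, 0], [0, -30, 0.4, 0, 0, 0]])

```text
time_s: 9.9
tcp_pos: [0.6254, 0.0358, 0.0423]
tool_rot: [3.141, 0.0, 2.958]
wrist_force: [0.2, 2.3, 1.7]
width: 0.297
gripper_force: 35.3
```

Call:
send_rows(targets=[[0, -2, 0.2, 0, 0, 0], [0, -5, 0.2, 0, 0, 0], [0, -10, 0.2, 0, 0, 0], [0, -15, 0.2, 0, 0, 0], [0, -20, 0.2, 0, 0, 0], [0, -24, 0.2, 0, 0, 0], [0, -27, 0.2, 0, 0, 0], [0, -29, 0.2, 0, 0, 0], [0, -30, 0.2, 0, 0, 0]])

```text
time_s: 10.8
tcp_pos: [0.62, 0.0063, 0.0423]
tool_rot: [3.141, 0.001, 2.957]
wrist_force: [1.3, 4.6, 5.2]
width: 0.303
gripper_force: 35.8
```

Call:
send_rows(targets=[[0, -3, 0, 0, 0, 0], [0, -6, 0, 0, 0, 0], [0, -9, 0, 0, 0, 0], [0, -12, 0, 0, 0, 0], [0, -14, 0, 0, 0, 0], [0, -15, 0, 0, 0, 0], [0, -15, 0, 0, 0, 0]])

```text
time_s: 11.5
tcp_pos: [0.6172, -0.0085, 0.0423]
tool_rot: [3.141, 0.0, 2.957]
wrist_force: [0.7, 3.4, 5.9]
width: 0.3
gripper_force: 35.7
```

```bash
python3 - <<'E'
from h import *
o=env.get_obs();T=toolT(o);np.save('T4.npy',T);t=-.1825;X=np.array([np.cos(t),np.sin(t)]);Y=np.array([-X[1],X[0]])
print('tcp',T[:2,3]@X,T[:2,3]@Y,o['tcp_pos'][2],o['wrist_force'])
w=env.snapshot('wrist')[:,:,::-1];cv2.imwrite('pics/w4.png',w)
cv2.imwrite('pics/m4.png',cv2.resize(cv2.convertScaleAbs(w,alpha=1.5)[150:350,140:440],None,fx=2,fy=2))
E
```

```text
tcp 0.608449775031194 0.10367398663854312 0.042257148174775376 [0.68201507 3.39323026 5.87895759]
```

View pics/m4.png

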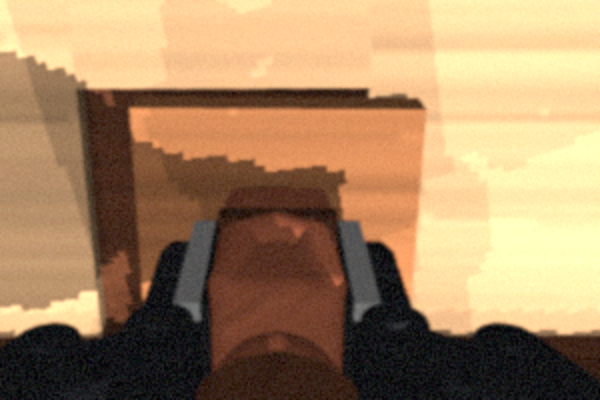

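The recess's front corners are at crop (79,90) and (368,90), and the foot's are at (129,107) and (424,107). The foot still overlaps the right edge.

```bash
python3 - <<'E'
from h import *
T=np.load('T4.npy');t=-.1825;X=np.array([np.cos(t),np.sin(t)]);Y=np.array([-X[1],X[0]])
f=lambda u,v,z:(lambda p:(p@X,p@Y))(plane('wrist',(140+u/2,150+v/2),z,T)[:2])
a,b=f(79,90,.024),f(368,90,.024);c,d=f(129,107,.034),f(424,107,.034)
print(np.round([a,b,c,d],4),'slide',(a[1]+b[1]-c[1]-d[1])/2)
E
```

```text
[[0.5705 0.0527]
 [0.5707 0.1263]
 [0.572  0.0675]
 [0.5721 0.1385]] slide -0.01347525659651442
```

Call:
send_rows(targets=[[0, -3, -0.3, 0, 0, 0], [0, -6, -0.3, 0, 0, 0], [0, -9, -0.3, 0, 0, 0], [0, -11, -0.3, 0, 0, 0], [0, -11.5, -0.3, 0, 0, 0], [0, -12, -0.3, 0, 0, 0], [0, -12, -0.3, 0, 0, 0]])

```text
time_s: 12.25
tcp_pos: [0.6131, -0.0219, 0.0408]
tool_rot: [-3.139, -0.003, 2.957]
wrist_force: [-0.0, -0.2, -2.0]
width: 0.303
gripper_force: 34.9
```

Call:
send_rows(targets=[[0, -0.5, 0, 0, 0, 0], [0, -1, 0, 0, 0, 0], [0, -1, 0, 0, 0, 0]])

```text
time_s: 12.55
tcp_pos: [0.6143, -0.0215, 0.0419]
tool_rot: [-3.141, -0.001, 2.958]
wrist_force: [0.4, -0.5, -1.6]
width: 0.299
gripper_force: 34.9
```

Call:
send_rows(targets=[[0, 0, 0.7, 0, 0, 0], [0, 0, 1.4, 0, 0, 0], [0, 0, 2, 0, 0, 0], [0, 0, 2, 0, 0, 0]])

```text
time_s: 12.95
tcp_pos: [0.6145, -0.0211, 0.0401]
tool_rot: [3.142, -0.0, 2.958]
wrist_force: [-0.7, -0.0, -1.7]
width: 0.304
gripper_force: 34.9
```

It is dropping freely into the recess, so I'll continue down to the floor (TCP z≈0.0363).

Call:
send_rows(targets=[[0, 0, 1, 0, 0, 0], [0, 0, 2, 0, 0, 0], [0, 0, 3, 0, 0, 0], [0, 0, 3, 0, 0, 0], [0, 0, 3, 0, 0, 0]])

```text
time_s: 13.45
tcp_pos: [0.6145, -0.0211, 0.0371]
tool_rot: [3.142, -0.0, 2.958]
wrist_force: [0.6, 0.2, -1.4]
width: 0.3
gripper_force: 34.9
```

Call:
send_rows(targets=[[0, 0, 0.5, 0, 0, 0], [0, 0, 0.9, 0, 0, 0], [0, 0, 0.9, 0, 0, 0]])

```text
time_s: 13.75
tcp_pos: [0.6147, -0.0211, 0.0364]
tool_rot: [3.141, 0.0, 2.958]
wrist_force: [-0.5, 1.1, -1.0]
width: 0.3
gripper_force: 34.9
```

Call:
send_rows(targets=[[0, 0, 0.4, 0, 0, 0], [0, 0, 0.8, 0, 0, 0], [0, 0, 0.8, 0, 0, 0]])

```text
time_s: 14.05
tcp_pos: [0.6147, -0.0211, 0.0364]
tool_rot: [3.141, 0.0, 2.958]
wrist_force: [-2.4, 0.4, 4.2]
width: 0.298
gripper_force: 35.8
```

Call:
send_rows(targets=[[0, 0, -0.6, 0, 0, 0], [0, 0, -0.6, 0, 0, 0], [0, 0, -0.6, 0, 0, 0], [0, 0, -0.6, 0, 0, 0], [0, 0, -0.6, 0, 0, 0], [0, 0, -0.6, 0, 0, 0], [0, 0, -0.6, 0, 0, 0], [0, 0, -0.6, 0, 0, 0]], claw=0)

```text
time_s: 14.85
tcp_pos: [0.6146, -0.0211, 0.0361]
tool_rot: [3.141, 0.0, 2.958]
wrist_force: [0.4, -0.0, 0.3]
width: 0.999
gripper_force: 0.0
```

Call:
send_rows(targets=[[0, 0, -10, 0, 0, 0], [0, 0, -30, 0, 0, 0], [0, 0, -60, 0, 0, 0], [0, 0, -90, 0, 0, 0], [0, 0, -120, 0, 0, 0], [0, 0, -140, 0, 0, 0], [0, 0, -140, 0, 0, 0], [0, 0, -140, 0, 0, 0]])

```text
time_s: 15.65
tcp_pos: [0.6147, -0.0212, 0.1765]
tool_rot: [3.141, 0.001, 2.958]
wrist_force: [0.3, 0.4, -0.9]
width: 0.999
gripper_force: 0.0
```

```bash
python3 - <<'E'
from h import *
o=env.get_obs();T=toolT(o);print(o['tcp_pos'],o['width'],o['wrist_force'])
w=env.snapshot('wrist')[:,:,::-1];s=env.snapshot('side')[:,:,::-1]
cv2.imwrite('pics/m5.png',np.hstack([cv2.convertScaleAbs(w,alpha=1.3)[:,70:490],cv2.resize(s[150:290,205:325],None,fx=3,fy=3,interpolation=cv2.INTER_CUBIC)]))
E
```

```text
[ 0.61465603 -0.02116978  0.17654601] 0.9987964140433095 [ 0.28081314  0.37191963 -0.90359369]
```

View pics/m5.png

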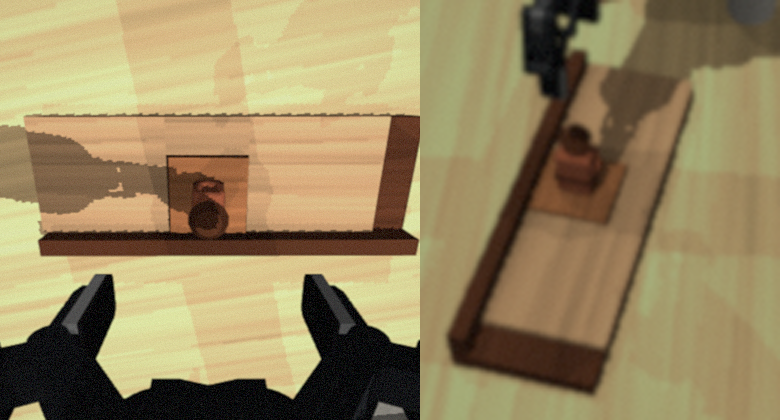

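The foot fills the recess flat (crop 167–248, 155–235), the figurine stands upright, and the gripper is clear. Handing in.

```bash
python3 -c "
from plant import env
print(env.close_job())"
```

```text
the job is handed in; nothing more can be done
None
```

The figurine was set down near the +y end of the stand, slid along the rail, and now sits flat in the recess and released; the job was handed in at about 16 s.

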